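# Square a tube block into the locating corner

### The arm

A 6-joint arm with a two-finger parallel gripper is mounted at the origin on a cart in front of the work surface, level with it; the furniture and walls round the work are solid. World frame = base frame: x ahead of the robot, y to its left, z up, the work surface at z = 0. Lengths are in m, angles in rad, forces in N, time in s.
With the tool pointing down it reaches from about 0.375 to 0.975 m from the base axis. Payload 3.8 kg.
Tool frame: the origin (TCP) lies midway between the tips of the shut fingers; the grasp point (between the pads) lies 19 mm behind it; z points along the fingers, y is the direction in which the jaws open and shut (so a half turn about z gives the same grasp; the last joint's range is limited). The gripper opens to 85 mm and grips with 20 to 120 N. Pads are 22 mm wide; open, the fingers measure 114 mm over their backs; the gripper's body (76 mm by 85 mm) begins 54 mm behind the grasp point. The pads swing forward as they close: fully open they stand 13 mm farther back than shut.
Start: joints at [1.159, 0.264, 1.604, -0, 1.274, -0.037], TCP at [0.247, 0.628, 0.231] pointing down, gripper open.
Joint ranges: [-2.63, 2.63], [-0.94, 2.18], [0.31, 2.57], [-1.31, 4.45], [0, 2.66], [-2.55, 2.55]. Speed limits (rad/s): [2.57, 2.57, 3.14, 3.14, 3.14, 3.14].

### API

Orientations are given as a rotation vector (axis times angle).
In Python, from workcell import bot gives the robot as it stands.
- The arm moves only by the shell command python3 -m inch 'ROWS' [FORCE]. ROWS is JSON, a list of rows, each an object of numbers: "dx", "dy", "dz": the shift along the tool's x, y, z in m; "ax", "ay", "az": the turn, a rotation vector about the tool's x, y, z in degrees; "fingers": the opening, from -1 (shut) to 1 (fully open). A call has 1 to 20 rows; each row is the pose to reach, as a shift and turn from the pose measured when the call began, along the tool's axes at that moment; what a row does not reach only later rows make up. A row lasts 1/8 s, in which the tool goes at most 62.5 mm and 10.7 degrees, less where a joint would pass 70% of its speed; a pose out of reach is approached as far as the arm can. A call with a gripper value outside its range is refused whole. The fingers move at their own pace and stop on an object; FORCE is the grip in N (left out, the last holds). Time passes only in rows, so rows that repeat a pose let the fingers close. It gives the time, the measured TCP pose, the force and the opening at its end, in the units of the state.
- bot.read_state(): the state, without advancing time (a new reading comes with each control period).
- bot.read_camera(name): name is "side" or "top"; returns (picture, depth): 420x560x3 uint8, blue, green, red; 420x560 float32, m along the optical axis (not along the pixel's ray), 0 where there is no reading.
- bot.get_calibration(name): a dict with "intrinsics" (3x3 intrinsics, pixels), "distortion" ([k1, k2, p1, p2, k3] as OpenCV has them; the pictures are not rectified), "view" (4x4, takes a point from world to camera coordinates). Camera axes: x right, y down, z forward; pixel columns grow to the right and rows downward; lengths in m; the calibration is good to about 2 mm. A picture is of the moment at which its call begins. get_calibration takes no time and is no camera call.
- bot.finish_job(): hands the job in, once; it reports no verdict.
Trained networks look in the newest picture that a camera, given by its name, has taken for a name from the list of things; names that differ only in an ending like _2 or _b are one class to them, and where a whole thing is asked for, a point or a joint stands for the part that bears it (a point fixed in the world has none). Each returns a list of dicts, best first, with "p" (0 to 1); they miss things now and then, are a little off and sometimes report something else, mostly with a low value. They report only what shows in the picture. A call takes as long as a camera call.
- bot.masks_of(camera, thing): "region" (420x560 bool, what is visible of it) and "box" ([left, top, right, bottom] in pixels, round what is visible of it).
The state is a dict: "time": time; "q": joint angles; "joint_vel": joint speeds; "joint_torque": joint torques, N m; "tool_pos": TCP position; "tcp_rot": TCP orientation; "wrist_force": force on the tool from outside, world axes, zero at the start; "torque": the same for the moment, N m; "width": opening from 0.0 (shut) to 1.0 (fully open).
Only numpy, scipy, OpenCV 4.12 (cv2) and the standard library are available. Lean on these libraries where they do the work, as an engineer would, in place of code of your own. Each camera call takes 0.05 s, during which the arm holds its last target. There are 200 camera calls.

### The job

Get the tube block ready for pipetting: push it along the bench into the inside corner of the low metal locating square until one long side lies flush along the square's long arm and one end touches the short arm. Only push it, gently and flat on the bench, never lifting, tipping, pinching or hard ramming it; leave the vials, the dropper bottle, the cork and the small beaker where they stand.

Things in the scene. Friction and masses are not known exactly. Their poses are not given: they have to be found in the camera images.
- tube_block: The tube block: a solid moulded block with rows of round tube holes in its top, 96 x 56 mm and 37 mm high, about 0.1 to 0.2 kg, loose on the bench. Origin at the centre of its underside; x along its 96 mm length, y along its 56 mm width, z up. Either long side may go against the long arm.
- locating_square: The locating square: low L of bright metal angle fixed to the bench. Origin on the bench at the inside corner, z up. Long arm's inner face: plane x = 0, from the corner 140 mm along -y. Short arm's inner face: plane y = 0, from the corner 52 mm along -x. Uprights 6 mm thick, 22 mm high; flat screwed feet reach 24 to 29 mm outside, bare bench inside. x points away from the robot within 0.35 rad.
- seat (a point): Point on the bench, fixed in the square's frame at x = -28 mm, y = -48 mm: where the centre of the block's underside is when it is fully home. Axes as the square's. The block starts loose on the robot's side of the long arm (its centre 90 to 130 mm from the arm's face), 70 to 170 mm to the right of the short arm's face, turned up to 0.45 rad from it.
- vial_a: Bystander: small screw-cap vial with a black cap, 22 mm across, 44 mm high, standing behind the long arm. Origin at the centre of its underside, z up.
- vial_b: Bystander: a second small screw-cap vial of the same size, standing behind the long arm farther from the corner. Origin at the centre of its underside, z up.
- dropper: Bystander: small conical dropper bottle with a black cap, 38 mm across, 84 mm high, standing left of the short arm. Origin at the centre of its underside, z up.
- cork: Bystander: small cork stopper, 25 mm across, 24 mm high, standing to the left on the robot's side. Origin at the centre of its underside, z up.
- small_beaker: Bystander: small glass beaker, 57 mm across, 56 mm high, standing off to the right. Origin at the centre of its underside, z up.

How it is judged:
By the outcome, as a careful person would: the job done as asked, in the order asked, and still so for the second after the job is handed in, with the robot touching nothing.
It also fails if it takes over 48 s, if anything falls off the work surface, if the arm or the gripper's body presses on something with over 40 N, if the wrist force passes 120 N, or if a joint passes its speed limit or range.

## Working session

There is one attempt and no reset: what is moved stays moved. The work goes in short steps, Python scripts to look and compute and a shell command to move; the robot and the scene stay as the last step left them, time stands still between calls to the robot, and variables do not carry over. Pictures are saved under pics/ and viewed, about 8 in all and at most 12, crops included, and the job is handed in when it is done.

```bash
mkdir -p pics; cat > h.py <<'E'
import numpy as np,cv2
from workcell import bot
def world(cam,depth,mask):
    c=bot.get_calibration(cam);K=np.array(c["intrinsics"],float);V=np.array(c["view"],float)
    v,u=np.nonzero(mask&(depth>0));z=depth[v,u]
    n=cv2.undistortPoints(np.c_[u,v].astype(float).reshape(-1,1,2),K,np.array(c["distortion"],float)).reshape(-1,2)
    P=np.c_[n*z[:,None],z]
    return (P-V[:3,3])@V[:3,:3], np.c_[u,v]
def proj(cam,P):
    c=bot.get_calibration(cam);V=np.array(c["view"],float)
    return cv2.projectPoints(np.array(P,float),cv2.Rodrigues(V[:3,:3])[0],V[:3,3],np.array(c["intrinsics"],float),np.array(c["distortion"],float))[0].reshape(-1,2)
E
python3 - <<'E'
from h import *
for cam in("top","side"):
    im,d=bot.read_camera(cam);cv2.imwrite(f"pics/{cam}1.png",im)
    for t in["tube_block","locating_square","vial_a","dropper","cork","small_beaker"]:
        for m in bot.masks_of(cam,t)[:3]:
            if m["p"]<.3: continue
            P,_=world(cam,d,m["region"])
            if len(P)<5: continue
            zt=np.percentile(P[:,2],95);T=P[P[:,2]>zt-.006]
            r=cv2.minAreaRect((T[:,:2]*1000).astype(np.float32))
            print(cam,t,round(m["p"],2),m["box"],"z",zt.round(4),"top rect",np.round(r[0],1),np.round(r[1],1),round(r[2],1))
s=bot.read_state();print(s)
E
```

```text
top tube_block 0.84 [265.3, 201.2, 315.7, 233.1] z 0.0399 top rect [ 545.  -103.9] [55.7 95.9] 12.8
top locating_square 0.77 [202.4, 163.3, 271.5, 215.7] z 0.0237 top rect [602.6   4. ] [ 56.9 145.6] 17.1
top vial_a 0.44 [216.0, 154.6, 230.6, 164.8] z 0.0466 top rect [673.8  47.2] [15.6 15.7] 3.2
top dropper 0.5 [175.5, 206.1, 197.9, 223.1] z 0.0858 top rect [550.6 132.2] [20.3 18.5] 45.2
top cork 0.39 [180.9, 250.8, 190.6, 261.9] z 0.0273 top rect [461.6 130.2] [22.7 23.4] 0.0
top small_beaker 0.82 [395.3, 226.3, 424.0, 253.4] z 0.0559 top rect [ 488.6 -366.7] [49.9 49. ] 30.5
side tube_block 0.95 [282.2, 190.6, 315.0, 226.3] z 0.038 top rect [ 546.7 -102.9] [57.3 98. ] 13.5
side locating_square 0.71 [221.5, 202.9, 255.5, 249.2] z 0.0227 top rect [596.2  40.1] [ 44.5 210.6] 30.8
side vial_a 0.69 [211.7, 206.0, 223.2, 225.5] z 0.0444 top rect [676.   49.1] [16.3 20.6] 42.4
side vial_a 0.65 [224.4, 192.3, 232.7, 208.2] z 0.0443 top rect [689.8 -23.7] [17. 19.] 40.4
side dropper 0.81 [220.0, 221.3, 238.8, 260.2] z 0.0836 top rect [550.5 135. ] [19.3 21.4] 24.7
side cork 0.61 [266.0, 25
[... 341 characters left out ...]
-23. ] [15.  19.5] 25.1
{'time': 0.7, 'q': array([ 1.15911834e+00,  2.63871389e-01,  1.60395911e+00, -5.11003698e-05,
        1.27369319e+00, -3.68934622e-02]), 'joint_vel': array([ 5.94769117e-04, -2.15669412e-03,  7.31939665e-05, -5.91031509e-04,
        7.86323563e-04,  2.09138493e-04]), 'joint_torque': array([-1.46317484e-04, -5.14844799e+01, -3.67600608e+01, -2.92248915e-04,
        8.98791805e-04,  4.07843402e-06]), 'tool_pos': array([0.24711933, 0.62815729, 0.23132114]), 'tcp_rot': array([5.85235872e-01, 3.08653652e+00, 8.85475794e-05]), 'wrist_force': array([ 0.02974212, -0.35152356,  0.33128965]), 'torque': array([-0.00926   , -0.00608403,  0.02622952]), 'width': 1.0015290862983806}
```

```bash
cat >> h.py <<'E'
from scipy.optimize import minimize
def rect(P):
    r=cv2.minAreaRect((P[:,:2]*1000).astype(np.float32));return cv2.boxPoints(r)
E
python3 - <<'E'
from h import *
for cam in("top","side"):
    im,d=bot.read_camera(cam)
    m=bot.masks_of(cam,"tube_block")[0]["region"];P,_=world(cam,d,m);print(cam,"block",rect(P[P[:,2]>.033]).round(1).tolist())
    m=bot.masks_of(cam,"locating_square")[0]["region"];m=cv2.dilate(m.astype(np.uint8),np.ones((5,5)))>0
    P,uv=world(cam,d,m);k=(P[:,2]>.017)&(P[:,2]<.03)&(abs(P[:,0]-.6)<.1);T=P[k];print(len(T))
    if cam=="top":print(np.round(T[:,:3]*1000).astype(int)[::2].tolist())
    x0,y0,x1,y1=(180,130,330,250) if cam=="top" else (195,170,335,270)
    c=cv2.resize(im[y0:y1,x0:x1],None,fx=5,fy=5,interpolation=cv2.INTER_CUBIC);cv2.imwrite(f"pics/{cam}2.png",c)
E
```

```text
top block [[0.0, 0.0], [0.0, 0.0], [0.0, 0.0], [0.0, 0.0]]
245
[[650, -55, 21], [648, -46, 19], [648, -51, 21], [647, -55, 22], [645, -40, 23], [645, -44, 21], [645, -49, 24], [646, -53, 18], [645, -58, 22], [643, -35, 21], [643, -40, 21], [643, -44, 22], [643, -49, 22], [643, -53, 18], [641, -28, 24], [641, -33, 23], [641, -37, 21], [641, -42, 23], [638, -19, 26], [638, -24, 23], [638, -28, 23], [638, -33, 25], [638, -37, 23], [636, -12, 24], [636, -17, 21], [636, -21, 21], [636, -26, 25], [637, -30, 18], [634, -8, 21], [634, -12, 23], [634, -17, 23], [634, -21, 23], [632, 1, 20], [632, -3, 22], [632, -8, 26], [632, -12, 24], [632, -17, 19], [629, 8, 25], [630, 4, 20], [630, -1, 24], [629, -6, 24], [630, -10, 20], [627, 15, 24], [628, 11, 20], [627, 6, 24], [628, 2, 19], [625, 26, 23], [625, 22, 24], [625, 17, 24], [625, 13, 22], [625, 8, 22], [623, 33, 24], [623, 28, 22], [623, 24, 22], [623, 20, 21], [623, 15, 19], [621, 35, 22], [621, 31, 23], [621, 24, 23], [621, 20, 17], [619, 44, 22], [619, 40, 23], [619, 35, 21], [619, 31, 21], [617, 53, 22], [616, 49, 23], [616, 44, 24], [61
[... 244 characters left out ...]
1, 23], [608, 76, 21], [607, 71, 25], [608, 67, 22], [606, 81, 21], [605, 76, 26], [605, 72, 22], [603, 76, 23], [601, 78, 23], [601, 74, 23], [598, 76, 24], [596, 76, 21], [597, 72, 18], [594, 74, 18], [592, 76, 23], [592, 72, 20], [589, 71, 24], [587, 74, 24], [587, 69, 22], [585, 71, 27], [583, 71, 24], [583, 68, 18], [581, 70, 18], [578, 72, 23], [578, 67, 23], [576, 70, 21], [574, 70, 22], [574, 65, 23], [571, 67, 22], [569, 69, 24], [569, 65, 21], [567, 65, 20], [565, 68, 19], [565, 63, 22], [562, 64, 27], [560, 65, 22], [560, 61, 18], [558, 63, 24], [556, 65, 20], [555, 60, 25]]Traceback (most recent call last):
  File "<stdin>", line 4, in <module>
IndexError: list index out of range
```

View pics/top2.png

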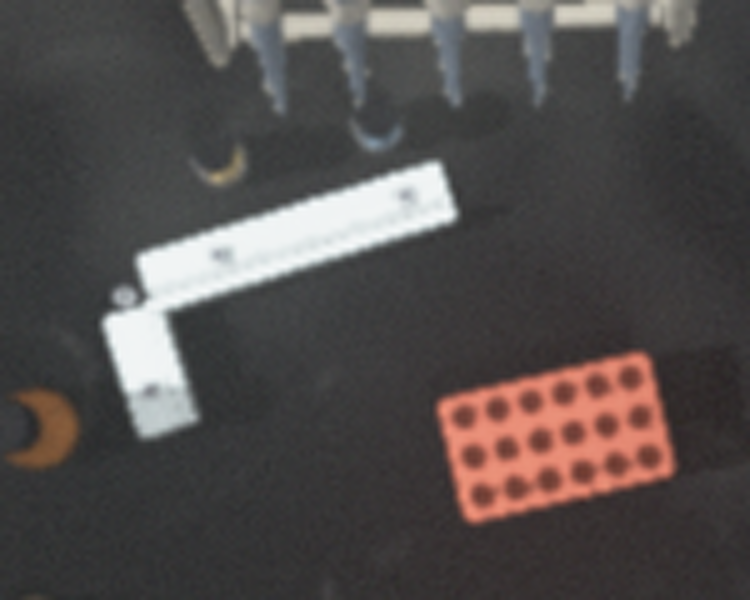

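```bash
R='{"dx":-0.495,"dy":-0.612,"dz":0.13,"az":142,"fingers":-0.1}'; python3 -m inch '[{"dx":-0.495,"dy":-0.612,"dz":0.05,"az":142,"fingers":-0.1},{"dx":-0.495,"dy":-0.612,"dz":0.05,"az":142,"fingers":-0.1},{"dx":-0.495,"dy":-0.612,"dz":0.05,"az":142,"fingers":-0.1},{"dx":-0.495,"dy":-0.612,"dz":0.05,"az":142,"fingers":-0.1},{"dx":-0.495,"dy":-0.612,"dz":0.05,"az":142,"fingers":-0.1},{"dx":-0.495,"dy":-0.612,"dz":0.05,"az":142,"fingers":-0.1},{"dx":-0.495,"dy":-0.612,"dz":0.05,"az":142,"fingers":-0.1},{"dx":-0.495,"dy":-0.612,"dz":0.05,"az":142,"fingers":-0.1},{"dx":-0.495,"dy":-0.612,"dz":0.05,"az":142,"fingers":-0.1},{"dx":-0.495,"dy":-0.612,"dz":0.05,"az":142,"fingers":-0.1},{"dx":-0.495,"dy":-0.612,"dz":0.05,"az":142,"fingers":-0.1},{"dx":-0.495,"dy":-0.612,"dz":0.05,"az":142,"fingers":-0.1},{"dx":-0.495,"dy":-0.612,"dz":0.05,"az":142,"fingers":-0.1},{"dx":-0.495,"dy":-0.612,"dz":0.05,"az":142,"fingers":-0.1},{"dx":-0.495,"dy":-0.612,"dz":0.05,"az":142,"fingers":-0.1},{"dx":-0.495,"dy":-0.612,"dz":0.13,"az":142,"fingers":-0.1},{"dx":-0.495,"dy":-0.612,"dz":0.13,"az":142,"fingers":-0.1},{"dx":-0.495,"dy":-0.612,"dz":0.13,"az":142,"fingers":-0.1},{"dx":-0.495,"dy":-0.612,"dz":0.13,"az":142,"fingers":-0.1}]'
cat >> h.py <<'E'
from scipy.spatial.transform import Rotation as Ro
def block(cam):
    """block centre/yaw from orange colour at top height"""
    im,d=bot.read_camera(cam);h=cv2.cvtColor(im,cv2.COLOR_BGR2HSV)
    m=((h[...,0]<14)|(h[...,0]>172))&(h[...,1]>70)&(h[...,2]>90)
    P,_=world(cam,d,m)
    k=(P[:,2]>.032)&(P[:,2]<.046)&(P[:,0]>.4)&(P[:,0]<.75)&(P[:,1]>-.25)&(P[:,1]<.12)
    b=(P[k,:2]*1000).astype(np.float32);n,l,st,ce=1,None,None,None
    r=cv2.boxPoints(cv2.minAreaRect(b));e=[r[1]-r[0],r[2]-r[1]];e.sort(key=np.linalg.norm)
    a=np.degrees(np.arctan2(e[1][1],e[1][0]))-90;a=(a+90)%180-90
    return r.mean(0),[float(np.linalg.norm(v)) for v in e],a,im
SQ=np.array([605.,74.4]);YAW=np.radians(16.7)
X=np.array([np.cos(YAW),np.sin(YAW)]);Y=np.array([-X[1],X[0]])
def insq(p): q=np.asarray(p)[:2]-SQ;return np.array([q@X,q@Y])
def report(cams=("top","side")):
    s=bot.read_state();R=Ro.from_rotvec(s["tcp_rot"]).as_matrix()
    print("t",s["time"],"tcp sq",insq(s["tool_pos"]*1000).round(1),"z",s["tool_pos"][2].round(4),"q",s["q"].round(2),"F",s["wrist_force"].round(1),"w",round(s["width"],2))
    print("X in tool",(R.T@np.r_[X,0]).round(3),"Y in tool",(R.T@np.r_[Y,0]).round(3),"zdown",R[2,2].round(4))
    for c in cams:
        p,e,a,im=block(c);print(c,"block sq",insq(p).round(1),"size",np.round(e,1),"yaw rel",round(a-16.7,1))
    return im
E
python3 - <<'E'
from h import *
report()
im,d=bot.read_camera("top")
T=[];m=bot.masks_of("top","locating_square")
if m:
    P,uv=world("top",d,cv2.dilate(m[0]["region"].astype(np.uint8),np.ones((5,5)))>0)
    T=P[(P[:,2]>.017)&(P[:,2]<.03)][:,:2]*1000
    def f(v):
        c,s=np.cos(v[2]),np.sin(v[2]);q=T-v[:2];x=q@[c,s];y=q@[-s,c]
        return np.minimum(np.abs(x-3),np.abs(y-3)).clip(0,8).sum()
    r=minimize(f,[605,74.4,.2915],method="Nelder-Mead");print(len(T),r.x,np.degrees(r.x[2]),r.fun/len(T))
cam="side";im,d=bot.read_camera(cam);cv2.imwrite("pics/side2.png",cv2.resize(im[150:280,190:340],None,fx=5,fy=4.6,interpolation=cv2.INTER_CUBIC))
E
```

```text
t 0.95 tcp sq [-183.7  633.2] z 0.2313 q [ 1.16  0.26  1.6  -0.    1.27 -0.04] F [-0.5  0.3  0. ] w 1.0
X in tool [-0.786  0.618  0.   ] Y in tool [ 0.618  0.786 -0.   ] zdown -1.0
top block sq [-90.6 -69.4] size [ 65.8 272.7] yaw rel -12.2
side block sq [-106.5 -153. ] size [ 57.4 101.4] yaw rel -4.5
246 [6.04059717e+02 7.39850920e+01 2.97354227e-01] 17.037142212654082 1.6058774452739164invalid input at $[0]: expected keys dx, dy, dz, ax, ay, az, fingers
```

View pics/side2.png

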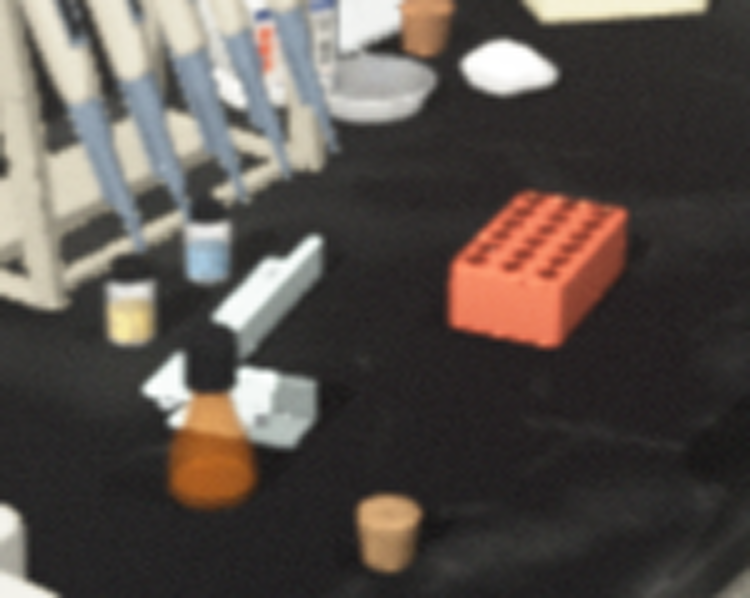

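```bash
sed -i 's/(P\[:,1\]<.12)/(P[:,1]<.10)/; s/605.,74.4/604.5,74.2/; s/radians(16.7)/radians(16.9)/; s/a-16.7/a-16.9/' h.py
python3 -m inch '[{"dx":-0.495,"dy":-0.612,"dz":0.05,"ax":0,"ay":0,"az":142,"fingers":-0.1},{"dx":-0.495,"dy":-0.612,"dz":0.05,"ax":0,"ay":0,"az":142,"fingers":-0.1},{"dx":-0.495,"dy":-0.612,"dz":0.05,"ax":0,"ay":0,"az":142,"fingers":-0.1},{"dx":-0.495,"dy":-0.612,"dz":0.05,"ax":0,"ay":0,"az":142,"fingers":-0.1},{"dx":-0.495,"dy":-0.612,"dz":0.05,"ax":0,"ay":0,"az":142,"fingers":-0.1},{"dx":-0.495,"dy":-0.612,"dz":0.05,"ax":0,"ay":0,"az":142,"fingers":-0.1},{"dx":-0.495,"dy":-0.612,"dz":0.05,"ax":0,"ay":0,"az":142,"fingers":-0.1},{"dx":-0.495,"dy":-0.612,"dz":0.05,"ax":0,"ay":0,"az":142,"fingers":-0.1},{"dx":-0.495,"dy":-0.612,"dz":0.05,"ax":0,"ay":0,"az":142,"fingers":-0.1},{"dx":-0.495,"dy":-0.612,"dz":0.05,"ax":0,"ay":0,"az":142,"fingers":-0.1},{"dx":-0.495,"dy":-0.612,"dz":0.05,"ax":0,"ay":0,"az":142,"fingers":-0.1},{"dx":-0.495,"dy":-0.612,"dz":0.05,"ax":0,"ay":0,"az":142,"fingers":-0.1},{"dx":-0.495,"dy":-0.612,"dz":0.05,"ax":0,"ay":0,"az":142,"fingers":-0.1},{"dx":-0.495,"dy":-0.612,"dz":0.05,"ax":0,"ay":0,"az":142,"fingers":-0.1},{"dx":-0.495,"dy":-0.612,"dz":0.05,"ax":0,"ay":0,"az":142,"fingers":-0.1},{"dx":-0.495,"dy":-0.612,"dz":0.13,"ax":0,"ay":0,"az":142,"fingers":-0.1},{"dx":-0.495,"dy":-0.612,"dz":0.13,"ax":0,"ay":0,"az":142,"fingers":-0.1},{"dx":-0.495,"dy":-0.612,"dz":0.13,"ax":0,"ay":0,"az":142,"fingers":-0.1},{"dx":-0.495,"dy":-0.612,"dz":0.13,"ax":0,"ay":0,"az":142,"fingers":-0.1}]'
python3 -c "
from h import *
report(('side','top'))
im,d=bot.read_camera('side');cv2.imwrite('pics/s3.png',im[110:290,170:420].repeat(3,0).repeat(3,1))"
```

```text
time: 3.58
tool_pos: [0.4851, -0.1227, 0.1031]
tcp_rot: [3.108, 0.452, 0.004]
wrist_force: [0.1, 0.3, -0.4]
width: 0.448
t 3.575 tcp sq [-171.5 -153.7] z 0.1031 q [-0.3   0.05  2.1   0.    0.99  0.98] F [ 0.1  0.3 -0.4] w 0.45
X in tool [ 1.    -0.006  0.002] Y in tool [-0.006 -1.    -0.002] zdown -1.0
side block sq [-106.  -151.2] size [ 56.7 100. ] yaw rel -3.8
top block sq [-108.5 -153.1] size [55.6 96. ] yaw rel -4.4
```

View pics/s3.png

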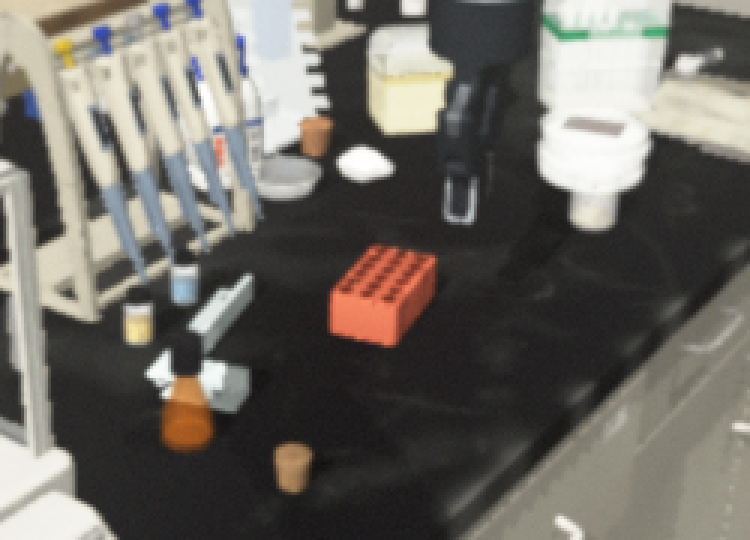

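```bash
python3 -m inch '[{"dx":0,"dy":0,"dz":0.05,"ax":0,"ay":0,"az":0,"fingers":-0.1},{"dx":0,"dy":0,"dz":0.093,"ax":0,"ay":0,"az":0,"fingers":-0.1},{"dx":0,"dy":0,"dz":0.093,"ax":0,"ay":0,"az":0,"fingers":-0.1},{"dx":0.01,"dy":0,"dz":0.093,"ax":0,"ay":0,"az":0,"fingers":-0.1},{"dx":0.018,"dy":0,"dz":0.093,"ax":0,"ay":0,"az":0,"fingers":-0.1},{"dx":0.023,"dy":0,"dz":0.093,"ax":0,"ay":0,"az":0,"fingers":-0.1},{"dx":0.028,"dy":0,"dz":0.093,"ax":0,"ay":0,"az":0,"fingers":-0.1},{"dx":0.033,"dy":0,"dz":0.093,"ax":0,"ay":0,"az":0,"fingers":-0.1},{"dx":0.038,"dy":0,"dz":0.093,"ax":0,"ay":0,"az":0,"fingers":-0.1},{"dx":0.043,"dy":0,"dz":0.093,"ax":0,"ay":0,"az":0,"fingers":-0.1},{"dx":0.048,"dy":0,"dz":0.093,"ax":0,"ay":0,"az":0,"fingers":-0.1},{"dx":0.053,"dy":0,"dz":0.093,"ax":0,"ay":0,"az":0,"fingers":-0.1},{"dx":0.058,"dy":0,"dz":0.093,"ax":0,"ay":0,"az":0,"fingers":-0.1},{"dx":0.063,"dy":0,"dz":0.093,"ax":0,"ay":0,"az":0,"fingers":-0.1},{"dx":0.068,"dy":0,"dz":0.093,"ax":0,"ay":0,"az":0,"fingers":-0.1},{"dx":0.073,"dy":0,"dz":0.093,"ax":0,"ay":0,"az":0,"fingers":-0.1},{"dx":0.078,"dy":0,"dz":0.093,"ax":0,"ay":0,"az":0,"fingers":-0.1},{"dx":0.083,"dy":0,"dz":0.093,"ax":0,"ay":0,"az":0,"fingers":-0.1},{"dx":0.087,"dy":0,"dz":0.093,"ax":0,"ay":0,"az":0,"fingers":-0.1},{"dx":0.09,"dy":0,"dz":0.093,"ax":0,"ay":0,"az":0,"fingers":-0.1}]'
python3 -c "
from h import *
report(('side','top'))"
```

```text
time: 6.22
tool_pos: [0.5721, -0.0974, 0.0105]
tcp_rot: [3.107, 0.452, 0.005]
wrist_force: [-0.8, -0.7, -0.1]
width: 0.45
t 6.225 tcp sq [ -80.9 -154.7] z 0.0105 q [-0.21  0.32  1.99 -0.    0.83  1.07] F [-0.8 -0.7 -0.1] w 0.45
X in tool [ 1.    -0.006  0.003] Y in tool [-0.006 -1.    -0.002] zdown -1.0
side block sq [ -38.9 -150.6] size [55.4 99.4] yaw rel 1.9
top block sq [ -16.3 -194.3] size [2.1 9.3] yaw rel -28.6
```

```bash
python3 -m inch '[{"dx":-0.025,"dy":0,"dz":0,"ax":0,"ay":0,"az":0,"fingers":-0.1},{"dx":-0.025,"dy":0,"dz":-0.06,"ax":0,"ay":0,"az":0,"fingers":-0.1},{"dx":-0.025,"dy":0.02,"dz":-0.07,"ax":0,"ay":0,"az":-10,"fingers":-0.6},{"dx":-0.025,"dy":0.078,"dz":-0.07,"ax":0,"ay":0,"az":-20,"fingers":-0.6},{"dx":0,"dy":0.078,"dz":-0.07,"ax":0,"ay":0,"az":-30,"fingers":-0.6},{"dx":0.041,"dy":0.078,"dz":-0.07,"ax":0,"ay":0,"az":-40,"fingers":-0.6},{"dx":0.041,"dy":0.078,"dz":-0.07,"ax":0,"ay":0,"az":-50,"fingers":-0.6},{"dx":0.041,"dy":0.078,"dz":-0.07,"ax":0,"ay":0,"az":-60,"fingers":-0.6},{"dx":0.041,"dy":0.078,"dz":-0.07,"ax":0,"ay":0,"az":-70,"fingers":-0.6},{"dx":0.041,"dy":0.078,"dz":-0.07,"ax":0,"ay":0,"az":-80,"fingers":-0.6},{"dx":0.041,"dy":0.078,"dz":-0.07,"ax":0,"ay":0,"az":-90,"fingers":-0.6},{"dx":0.041,"dy":0.078,"dz":-0.07,"ax":0,"ay":0,"az":-90,"fingers":-0.6},{"dx":0.041,"dy":0.078,"dz":-0.07,"ax":0,"ay":0,"az":-90,"fingers":-0.6}]'
python3 -c "
from h import *
report(('side','top'))
im,d=bot.read_camera('side');cv2.imwrite('pics/s4.png',im[150:280,190:340].repeat(4,0).repeat(4,1))"
```

```text
time: 7.95
tool_pos: [0.6337, -0.1604, 0.081]
tcp_rot: [1.88, 2.512, 0.003]
wrist_force: [-0.1, -0.8, -0.3]
width: 0.205
t 7.95 tcp sq [ -40.3 -233. ] z 0.081 q [-0.29  0.35  1.79  0.    1.   -0.57] F [-0.1 -0.8 -0.3] w 0.2
X in tool [0.009 1.    0.004] Y in tool [ 1.    -0.009 -0.002] zdown -1.0
side block sq [ -40.2 -151.2] size [ 57.2 100.9] yaw rel -0.1
top block sq [ -42.3 -151.6] size [56.2 95.7] yaw rel -0.3
```

View pics/s4.png

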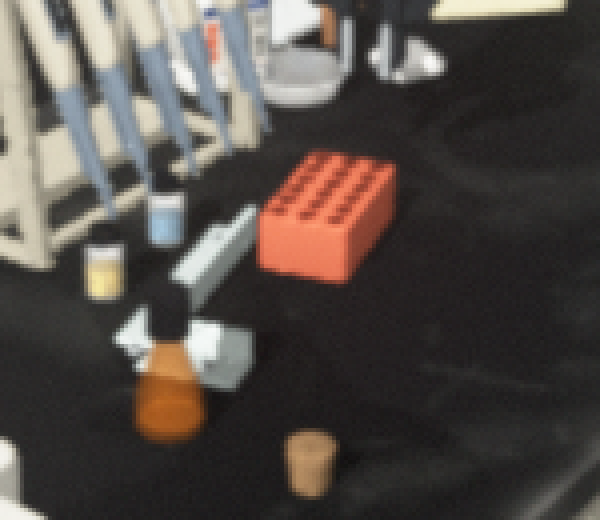

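```bash
python3 -m inch '[{"dx":0,"dy":0,"dz":0.05,"ax":0,"ay":0,"az":0,"fingers":-0.6},{"dx":0,"dy":0,"dz":0.071,"ax":0,"ay":0,"az":0,"fingers":-0.6},{"dx":0.014,"dy":0,"dz":0.071,"ax":0,"ay":0,"az":0,"fingers":-0.6},{"dx":0.02,"dy":0,"dz":0.071,"ax":0,"ay":0,"az":0,"fingers":-0.6},{"dx":0.025,"dy":0,"dz":0.071,"ax":0,"ay":0,"az":0,"fingers":-0.6},{"dx":0.031,"dy":0,"dz":0.071,"ax":0,"ay":0,"az":0,"fingers":-0.6},{"dx":0.037,"dy":0,"dz":0.071,"ax":0,"ay":0,"az":0,"fingers":-0.6},{"dx":0.043,"dy":0,"dz":0.071,"ax":0,"ay":0,"az":0,"fingers":-0.6},{"dx":0.049,"dy":0,"dz":0.071,"ax":0,"ay":0,"az":0,"fingers":-0.6},{"dx":0.055,"dy":0,"dz":0.071,"ax":0,"ay":0,"az":0,"fingers":-0.6},{"dx":0.061,"dy":0,"dz":0.071,"ax":0,"ay":0,"az":0,"fingers":-0.6},{"dx":0.067,"dy":0,"dz":0.071,"ax":0,"ay":0,"az":0,"fingers":-0.6},{"dx":0.073,"dy":0,"dz":0.071,"ax":0,"ay":0,"az":0,"fingers":-0.6},{"dx":0.079,"dy":0,"dz":0.071,"ax":0,"ay":0,"az":0,"fingers":-0.6},{"dx":0.085,"dy":0,"dz":0.071,"ax":0,"ay":0,"az":0,"fingers":-0.6},{"dx":0.091,"dy":0,"dz":0.071,"ax":0,"ay":0,"az":0,"fingers":-0.6},{"dx":0.097,"dy":0,"dz":0.071,"ax":0,"ay":0,"az":0,"fingers":-0.6},{"dx":0.103,"dy":0,"dz":0.071,"ax":0,"ay":0,"az":0,"fingers":-0.6},{"dx":0.109,"dy":0,"dz":0.071,"ax":0,"ay":0,"az":0,"fingers":-0.6},{"dx":0.113,"dy":0,"dz":0.071,"ax":0,"ay":0,"az":0,"fingers":-0.6}]'
python3 -c "
from h import *
report(('side','top'))"
```

```text
time: 10.6
tool_pos: [0.6018, -0.0517, 0.0097]
tcp_rot: [1.878, 2.514, 0.002]
wrist_force: [-0.4, -1.2, 2.0]
width: 0.196
t 10.6 tcp sq [ -39.2 -119.7] z 0.0097 q [-0.13  0.35  1.94 -0.    0.85 -0.41] F [-0.4 -1.2  2. ] w 0.2
X in tool [0.007 1.    0.004] Y in tool [ 1.    -0.007 -0.002] zdown -1.0
side block sq [-40.6 -62.5] size [ 56.3 108.2] yaw rel 0.3
top block sq [-54.5 -57.2] size [32.  80.9] yaw rel -0.7
```

```bash
python3 -m inch '[{"dx":-0.02,"dy":0,"dz":0,"ax":0,"ay":0,"az":0,"fingers":-0.6},{"dx":-0.02,"dy":0,"dz":-0.06,"ax":0,"ay":0,"az":0,"fingers":-0.6},{"dx":-0.02,"dy":-0.02,"dz":-0.07,"ax":0,"ay":0,"az":10,"fingers":-0.1},{"dx":-0.02,"dy":-0.061,"dz":-0.07,"ax":0,"ay":0,"az":20,"fingers":-0.1},{"dx":0.02,"dy":-0.061,"dz":-0.07,"ax":0,"ay":0,"az":30,"fingers":-0.1},{"dx":0.059,"dy":-0.061,"dz":-0.07,"ax":0,"ay":0,"az":40,"fingers":-0.1},{"dx":0.059,"dy":-0.061,"dz":-0.07,"ax":0,"ay":0,"az":50,"fingers":-0.1},{"dx":0.059,"dy":-0.061,"dz":-0.07,"ax":0,"ay":0,"az":60,"fingers":-0.1},{"dx":0.059,"dy":-0.061,"dz":-0.07,"ax":0,"ay":0,"az":70,"fingers":-0.1},{"dx":0.059,"dy":-0.061,"dz":-0.07,"ax":0,"ay":0,"az":80,"fingers":-0.1},{"dx":0.059,"dy":-0.061,"dz":-0.07,"ax":0,"ay":0,"az":90,"fingers":-0.1},{"dx":0.059,"dy":-0.061,"dz":-0.07,"ax":0,"ay":0,"az":90,"fingers":-0.1},{"dx":0.059,"dy":-0.061,"dz":-0.07,"ax":0,"ay":0,"az":90,"fingers":-0.1}]'
python3 -c "
from h import *
report(('side','top'))
im,d=bot.read_camera('side');cv2.imwrite('pics/s5.png',im[150:280,190:340].repeat(4,0).repeat(4,1))"
```

```text
time: 12.32
tool_pos: [0.5261, -0.0127, 0.0792]
tcp_rot: [3.108, 0.454, 0.005]
wrist_force: [-0.4, 1.1, 0.5]
width: 0.449
t 12.325 tcp sq [-100.3  -60.3] z 0.0792 q [-0.07  0.13  2.07 -0.    0.94  1.21] F [-0.4  1.1  0.5] w 0.45
X in tool [ 1.    -0.005  0.003] Y in tool [-0.005 -1.    -0.002] zdown -1.0
side block sq [-40.9 -57.7] size [ 55.9 101.5] yaw rel -0.4
top block sq [-21.1 -65. ] size [39.6 98.8] yaw rel -22.6
```

View pics/s5.png

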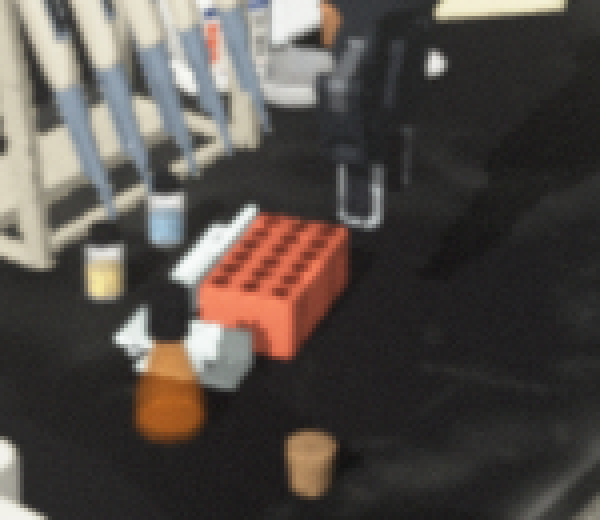

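```bash
python3 -m inch '[{"dx":0,"dy":0,"dz":0.05,"ax":0,"ay":0,"az":0,"fingers":-0.1},{"dx":0,"dy":0,"dz":0.07,"ax":0,"ay":0,"az":0,"fingers":-0.1},{"dx":0.01,"dy":0,"dz":0.07,"ax":0,"ay":0,"az":0,"fingers":-0.1},{"dx":0.016,"dy":0,"dz":0.07,"ax":0,"ay":0,"az":0,"fingers":-0.1},{"dx":0.02,"dy":0,"dz":0.07,"ax":0,"ay":0,"az":0,"fingers":-0.1},{"dx":0.024,"dy":0,"dz":0.07,"ax":0,"ay":0,"az":0,"fingers":-0.1},{"dx":0.027,"dy":0,"dz":0.07,"ax":0,"ay":0,"az":0,"fingers":-0.1},{"dx":0.029,"dy":0,"dz":0.07,"ax":0,"ay":0,"az":0,"fingers":-0.1},{"dx":0.03,"dy":0,"dz":0.07,"ax":0,"ay":0,"az":0,"fingers":-0.1}]'
for i in 1 2; do :; done
python3 -m inch '[{"dx":0.001,"dy":0,"dz":0,"ax":0,"ay":0,"az":0,"fingers":-0.1},{"dx":0.0015,"dy":0,"dz":0,"ax":0,"ay":0,"az":0,"fingers":-0.1}]'
python3 -c "
from h import *
report(('side','top'))"
```

```text
time: 13.6
tool_pos: [0.5549, -0.0038, 0.0093]
tcp_rot: [3.108, 0.452, 0.005]
wrist_force: [-1.6, -0.8, 1.0]
width: 0.445
time: 13.85
tool_pos: [0.5563, -0.0034, 0.0092]
tcp_rot: [3.108, 0.452, 0.004]
wrist_force: [-1.0, -0.8, 1.2]
width: 0.452
t 13.85 tcp sq [-68.7 -60.2] z 0.0092 q [-0.05  0.28  2.04 -0.    0.82  1.23] F [-1.  -0.8  1.2] w 0.45
X in tool [ 1.    -0.006  0.003] Y in tool [-0.006 -1.    -0.001] zdown -1.0
side block sq [-30.8 -55.8] size [59.  96.7] yaw rel 0.6
top block sq [ -6.2 -93.4] size [13.  28.4] yaw rel -26.6
```

Creep until the force shows contact.

```bash
python3 -m inch '[{"dx":0.001,"dy":0,"dz":0,"ax":0,"ay":0,"az":0,"fingers":-0.1},{"dx":0.001,"dy":0,"dz":0,"ax":0,"ay":0,"az":0,"fingers":-0.1}]'
python3 -m inch '[{"dx":0.001,"dy":0,"dz":0,"ax":0,"ay":0,"az":0,"fingers":-0.1},{"dx":0.001,"dy":0,"dz":0,"ax":0,"ay":0,"az":0,"fingers":-0.1}]'
```

```text
time: 14.2
tool_pos: [0.5576, -0.003, 0.0092]
tcp_rot: [3.108, 0.452, 0.006]
wrist_force: [0.5, -0.2, -0.2]
width: 0.448
time: 14.45
tool_pos: [0.5587, -0.0027, 0.0092]
tcp_rot: [3.108, 0.452, 0.006]
wrist_force: [-1.4, -0.2, 0.3]
width: 0.45
```

```bash
python3 -m inch '[{"dx":0.001,"dy":0,"dz":0,"ax":0,"ay":0,"az":0,"fingers":-0.1},{"dx":0.001,"dy":0,"dz":0,"ax":0,"ay":0,"az":0,"fingers":-0.1}]'
python3 -m inch '[{"dx":0.001,"dy":0,"dz":0,"ax":0,"ay":0,"az":0,"fingers":-0.1},{"dx":0.001,"dy":0,"dz":0,"ax":0,"ay":0,"az":0,"fingers":-0.1}]'
python3 -c "
from h import *
report(('side',))
im,d=bot.read_camera('side');cv2.imwrite('pics/s6.png',im[170:270,200:310].repeat(6,0).repeat(6,1))"
```

```text
time: 14.7
tool_pos: [0.5587, -0.0026, 0.0091]
tcp_rot: [3.108, 0.452, 0.003]
wrist_force: [-4.9, -1.5, 3.3]
width: 0.449
time: 14.95
tool_pos: [0.5587, -0.0026, 0.009]
tcp_rot: [3.108, 0.453, -0.001]
wrist_force: [-4.7, -2.8, 5.1]
width: 0.456
t 14.95 tcp sq [-66.2 -60.2] z 0.009 q [-0.05  0.29  2.03 -0.    0.82  1.23] F [-4.7 -2.8  5.1] w 0.46
X in tool [ 1.    -0.006 -0.001] Y in tool [-0.006 -1.    -0.001] zdown -1.0
side block sq [-27.9 -56.8] size [58.1 97.3] yaw rel 1.1
```

View pics/s6.png

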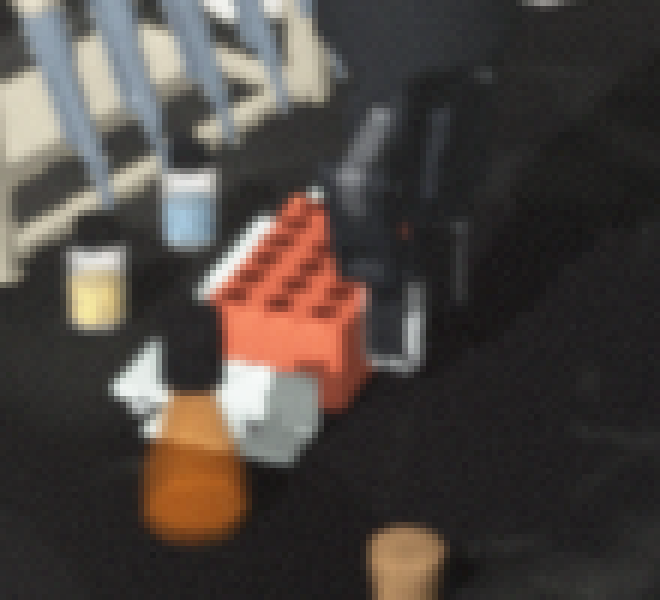

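```bash
python3 -m inch '[{"dx":-0.025,"dy":0,"dz":0,"ax":0,"ay":0,"az":0,"fingers":-0.1},{"dx":-0.025,"dy":0,"dz":-0.06,"ax":0,"ay":0,"az":0,"fingers":-0.1},{"dx":-0.025,"dy":0.02,"dz":-0.07,"ax":0,"ay":0,"az":-10,"fingers":-0.9},{"dx":-0.025,"dy":0.078,"dz":-0.07,"ax":0,"ay":0,"az":-20,"fingers":-0.9},{"dx":0,"dy":0.078,"dz":-0.07,"ax":0,"ay":0,"az":-30,"fingers":-0.9},{"dx":0.038,"dy":0.078,"dz":-0.07,"ax":0,"ay":0,"az":-40,"fingers":-0.9},{"dx":0.038,"dy":0.078,"dz":-0.07,"ax":0,"ay":0,"az":-50,"fingers":-0.9},{"dx":0.038,"dy":0.078,"dz":-0.07,"ax":0,"ay":0,"az":-60,"fingers":-0.9},{"dx":0.038,"dy":0.078,"dz":-0.07,"ax":0,"ay":0,"az":-70,"fingers":-0.9},{"dx":0.038,"dy":0.078,"dz":-0.07,"ax":0,"ay":0,"az":-80,"fingers":-0.9},{"dx":0.038,"dy":0.078,"dz":-0.07,"ax":0,"ay":0,"az":-90,"fingers":-0.9},{"dx":0.038,"dy":0.078,"dz":-0.07,"ax":0,"ay":0,"az":-90,"fingers":-0.9},{"dx":0.038,"dy":0.078,"dz":-0.07,"ax":0,"ay":0,"az":-90,"fingers":-0.9}]'
python3 -c "
from h import *
report(('side','top'))"
```

```text
time: 16.68
tool_pos: [0.6178, -0.0664, 0.0791]
tcp_rot: [1.881, 2.515, -0.001]
wrist_force: [-0.2, 0.9, -0.8]
width: 0.051
t 16.675 tcp sq [ -28.2 -138.4] z 0.0791 q [-0.15  0.3   1.86 -0.    0.98 -0.43] F [-0.2  0.9 -0.8] w 0.05
X in tool [0.009 1.    0.   ] Y in tool [ 1.    -0.009 -0.001] zdown -1.0
side block sq [-26.2 -59.3] size [ 56.8 100.7] yaw rel 0.2
top block sq [-28.9 -59.1] size [54.4 95.7] yaw rel -0.1
```

```bash
python3 -m inch '[{"dx":0,"dy":0.001,"dz":0.05,"ax":0,"ay":0,"az":0,"fingers":-0.9},{"dx":0,"dy":0.001,"dz":0.069,"ax":0,"ay":0,"az":0,"fingers":-0.9},{"dx":0.01,"dy":0.001,"dz":0.069,"ax":0,"ay":0,"az":0,"fingers":-0.9},{"dx":0.016,"dy":0.001,"dz":0.069,"ax":0,"ay":0,"az":0,"fingers":-0.9},{"dx":0.02,"dy":0.001,"dz":0.069,"ax":0,"ay":0,"az":0,"fingers":-0.9},{"dx":0.023,"dy":0.001,"dz":0.069,"ax":0,"ay":0,"az":0,"fingers":-0.9},{"dx":0.026,"dy":0.001,"dz":0.069,"ax":0,"ay":0,"az":0,"fingers":-0.9},{"dx":0.028,"dy":0.001,"dz":0.069,"ax":0,"ay":0,"az":0,"fingers":-0.9},{"dx":0.029,"dy":0.001,"dz":0.069,"ax":0,"ay":0,"az":0,"fingers":-0.9},{"dx":0.03,"dy":0.001,"dz":0.069,"ax":0,"ay":0,"az":0,"fingers":-0.9}]'
python3 -m inch '[{"dx":0.001,"dy":0,"dz":0,"ax":0,"ay":0,"az":0,"fingers":-0.9},{"dx":0.001,"dy":0,"dz":0,"ax":0,"ay":0,"az":0,"fingers":-0.9}]'
python3 -c "
from h import *
report(('side',))"
```

```text
time: 18.02
tool_pos: [0.6101, -0.0374, 0.0101]
tcp_rot: [1.88, 2.516, -0.001]
wrist_force: [0.0, -1.0, 2.2]
width: 0.05
time: 18.27
tool_pos: [0.6099, -0.0366, 0.01]
tcp_rot: [1.88, 2.516, -0.001]
wrist_force: [1.8, -2.4, 0.5]
width: 0.051
t 18.275 tcp sq [ -27.1 -107.6] z 0.01 q [-0.1   0.37  1.92 -0.    0.86 -0.39] F [ 1.8 -2.4  0.5] w 0.05
X in tool [ 0.008  1.    -0.   ] Y in tool [ 1.    -0.008 -0.001] zdown -1.0
side block sq [-27.3 -48.6] size [ 56.2 105.6] yaw rel 0.1
```

```bash
python3 -m inch '[{"dx":0.001,"dy":0,"dz":0,"ax":0,"ay":0,"az":0,"fingers":-0.9},{"dx":0.001,"dy":0,"dz":0,"ax":0,"ay":0,"az":0,"fingers":-0.9}]'
python3 -m inch '[{"dx":0.001,"dy":0,"dz":0,"ax":0,"ay":0,"az":0,"fingers":-0.9},{"dx":0.001,"dy":0,"dz":0,"ax":0,"ay":0,"az":0,"fingers":-0.9}]'
```

```text
time: 18.58
tool_pos: [0.6102, -0.0363, 0.0102]
tcp_rot: [1.878, 2.515, -0.001]
wrist_force: [1.7, -4.5, 0.5]
width: 0.052
time: 18.82
tool_pos: [0.6105, -0.0363, 0.0103]
tcp_rot: [1.877, 2.514, -0.002]
wrist_force: [1.6, -5.9, 0.9]
width: 0.052
```

```bash
python3 -m inch '[{"dx":-0.025,"dy":0,"dz":0,"ax":0,"ay":0,"az":0,"fingers":-0.9},{"dx":-0.025,"dy":0,"dz":-0.06,"ax":0,"ay":0,"az":0,"fingers":-0.9},{"dx":-0.02,"dy":-0.02,"dz":-0.07,"ax":0,"ay":0,"az":10,"fingers":-0.1},{"dx":-0.02,"dy":-0.062,"dz":-0.07,"ax":0,"ay":0,"az":20,"fingers":-0.1},{"dx":0.02,"dy":-0.062,"dz":-0.07,"ax":0,"ay":0,"az":30,"fingers":-0.1},{"dx":0.058,"dy":-0.062,"dz":-0.07,"ax":0,"ay":0,"az":40,"fingers":-0.1},{"dx":0.058,"dy":-0.062,"dz":-0.07,"ax":0,"ay":0,"az":50,"fingers":-0.1},{"dx":0.058,"dy":-0.062,"dz":-0.07,"ax":0,"ay":0,"az":60,"fingers":-0.1},{"dx":0.058,"dy":-0.062,"dz":-0.07,"ax":0,"ay":0,"az":70,"fingers":-0.1},{"dx":0.058,"dy":-0.062,"dz":-0.07,"ax":0,"ay":0,"az":80,"fingers":-0.1},{"dx":0.058,"dy":-0.062,"dz":-0.07,"ax":0,"ay":0,"az":90,"fingers":-0.1},{"dx":0.058,"dy":-0.062,"dz":-0.07,"ax":0,"ay":0,"az":90,"fingers":-0.1},{"dx":0.058,"dy":-0.062,"dz":-0.07,"ax":0,"ay":0,"az":90,"fingers":-0.1}]'
python3 -c "
from h import *
report(('side','top'))"
```

```text
time: 20.45
tool_pos: [0.5339, 0.0023, 0.0796]
tcp_rot: [3.105, 0.455, 0.002]
wrist_force: [0.5, 0.6, 0.4]
width: 0.446
t 20.45 tcp sq [-88.5 -48.3] z 0.0796 q [-0.04  0.14  2.05 -0.    0.95  1.24] F [0.5 0.6 0.4] w 0.45
X in tool [ 1.    -0.004  0.001] Y in tool [-0.004 -1.    -0.004] zdown -1.0
side block sq [-26.7 -47.7] size [ 57.  101.3] yaw rel -0.3
top block sq [-18.4 -49.4] size [33.5 92.7] yaw rel 0.4
```

```bash
python3 -m inch '[{"dx":0,"dy":0,"dz":0.05,"ax":0,"ay":0,"az":0,"fingers":-0.1},{"dx":0,"dy":0,"dz":0.069,"ax":0,"ay":0,"az":0,"fingers":-0.1},{"dx":0.01,"dy":0,"dz":0.069,"ax":0,"ay":0,"az":0,"fingers":-0.1},{"dx":0.016,"dy":0,"dz":0.069,"ax":0,"ay":0,"az":0,"fingers":-0.1},{"dx":0.019,"dy":0,"dz":0.069,"ax":0,"ay":0,"az":0,"fingers":-0.1},{"dx":0.021,"dy":0,"dz":0.069,"ax":0,"ay":0,"az":0,"fingers":-0.1},{"dx":0.022,"dy":0,"dz":0.069,"ax":0,"ay":0,"az":0,"fingers":-0.1},{"dx":0.0225,"dy":0,"dz":0.069,"ax":0,"ay":0,"az":0,"fingers":-0.1}]'
python3 -m inch '[{"dx":0.0005,"dy":0,"dz":0,"ax":0,"ay":0,"az":0,"fingers":-0.1},{"dx":0.001,"dy":0,"dz":0,"ax":0,"ay":0,"az":0,"fingers":-0.1},{"dx":0.001,"dy":0,"dz":0,"ax":0,"ay":0,"az":0,"fingers":-0.1}]'
python3 -c "
from h import *
report(())" 2>/dev/null
```

```text
time: 21.55
tool_pos: [0.5554, 0.0083, 0.0109]
tcp_rot: [3.105, 0.453, 0.002]
wrist_force: [-2.2, -0.3, 2.7]
width: 0.452
time: 21.92
tool_pos: [0.5554, 0.0083, 0.0107]
tcp_rot: [3.105, 0.453, -0.001]
wrist_force: [-5.1, -2.3, 4.3]
width: 0.45
t 21.925 tcp sq [-66.2 -48.7] z 0.0107 q [-0.03  0.28  2.04 -0.01  0.82  1.26] F [-5.1 -2.3  4.3] w 0.45
X in tool [ 1.    -0.005 -0.001] Y in tool [-0.005 -1.    -0.004] zdown -1.0
```

Same stall position as before (−66.2 mm), so the long side is home. Retreat away and check.

```bash
python3 -m inch '[{"dx":-0.01,"dy":0,"dz":0,"ax":0,"ay":0,"az":0,"fingers":-0.1},{"dx":-0.03,"dy":0,"dz":0,"ax":0,"ay":0,"az":0,"fingers":-0.1},{"dx":-0.03,"dy":0,"dz":-0.06,"ax":0,"ay":0,"az":0,"fingers":-0.1},{"dx":-0.03,"dy":0.05,"dz":-0.1,"ax":0,"ay":0,"az":0,"fingers":-0.1},{"dx":-0.03,"dy":0.11,"dz":-0.12,"ax":0,"ay":0,"az":0,"fingers":-0.1},{"dx":-0.03,"dy":0.16,"dz":-0.12,"ax":0,"ay":0,"az":0,"fingers":-0.1},{"dx":-0.03,"dy":0.22,"dz":-0.12,"ax":0,"ay":0,"az":0,"fingers":-0.1},{"dx":-0.03,"dy":0.25,"dz":-0.12,"ax":0,"ay":0,"az":0,"fingers":-0.1},{"dx":-0.03,"dy":0.25,"dz":-0.12,"ax":0,"ay":0,"az":0,"fingers":-0.1}]'
python3 -c "
from h import *
report(('side','top'))
im,d=bot.read_camera('top');a=im[130:260,165:300].repeat(4,0).repeat(4,1)
cv2.imwrite('pics/t7.png',a)
im,d=bot.read_camera('side');cv2.imwrite('pics/s7.png',im[170:270,200:310].repeat(6,0).repeat(6,1))
for t in ['vial_a','dropper','cork','small_beaker']:
    for m in bot.masks_of('side',t)[:2]:
        if m['p']>.4:
            P,_=world('side',d,m['region']);z=np.percentile(P[:,2],95);T=P[P[:,2]>z-.006];print(t,np.round(cv2.minAreaRect((T[:,:2]*1000).astype(np.float32))[0],1))
"
```

```text
time: 23.05
tool_pos: [0.5987, -0.2417, 0.1315]
tcp_rot: [3.105, 0.448, 0.001]
wrist_force: [-1.2, -0.2, -1.2]
width: 0.454
t 23.05 tcp sq [ -97.4 -300.6] z 0.1315 q [-0.42  0.28  1.77 -0.    1.09  0.87] F [-1.2 -0.2 -1.2] w 0.45
X in tool [ 1.    -0.008 -0.   ] Y in tool [-0.008 -1.    -0.005] zdown -1.0
side block sq [-26.7 -48.3] size [ 55.7 102. ] yaw rel 0.6
top block sq [-28.8 -48.2] size [55.1 95.6] yaw rel -0.6
vial_a [674.5  51.9]
vial_a [691.3 -22. ]
dropper [552.3 134.8]
cork [462.3 132. ]
small_beaker [ 491.2 -365.2]
```

View pics/t7.png

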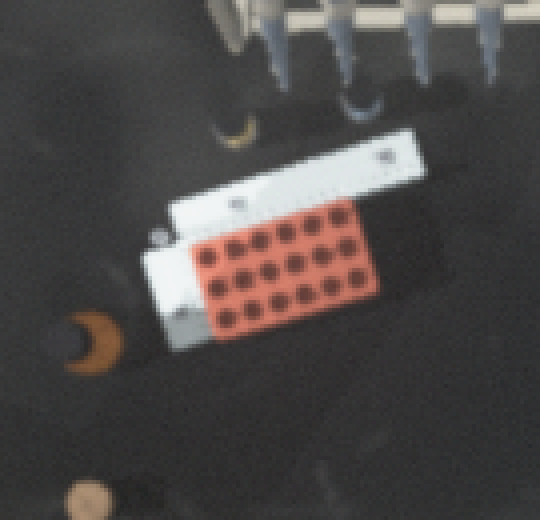

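View pics/s7.png

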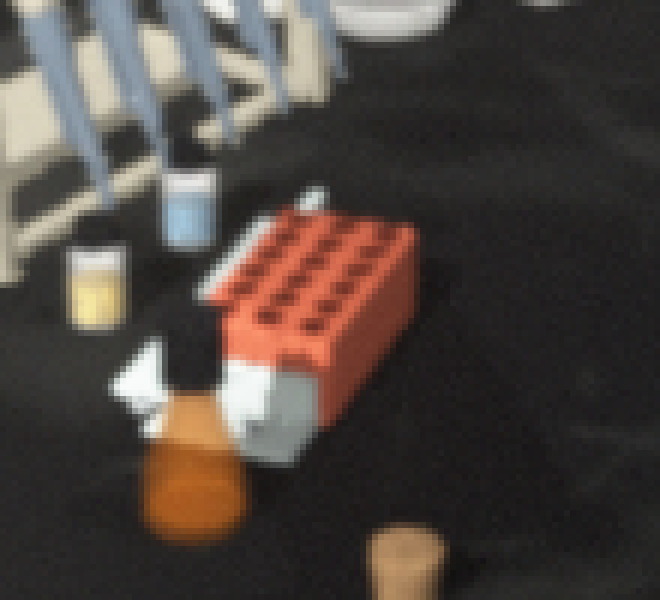

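```bash
python3 -m inch '[{"dx":0.07,"dy":-0.06,"dz":0.03,"ax":0,"ay":0,"az":-90,"fingers":-0.9},{"dx":0.07,"dy":-0.12,"dz":0.05,"ax":0,"ay":0,"az":-90,"fingers":-0.9},{"dx":0.07,"dy":-0.17,"dz":0.05,"ax":0,"ay":0,"az":-90,"fingers":-0.9},{"dx":0.07,"dy":-0.17,"dz":0.05,"ax":0,"ay":0,"az":-90,"fingers":-0.9},{"dx":0.07,"dy":-0.17,"dz":0.05,"ax":0,"ay":0,"az":-90,"fingers":-0.9},{"dx":0.07,"dy":-0.17,"dz":0.05,"ax":0,"ay":0,"az":-90,"fingers":-0.9},{"dx":0.07,"dy":-0.17,"dz":0.05,"ax":0,"ay":0,"az":-90,"fingers":-0.9},{"dx":0.07,"dy":-0.17,"dz":0.05,"ax":0,"ay":0,"az":-90,"fingers":-0.9},{"dx":0.07,"dy":-0.17,"dz":0.05,"ax":0,"ay":0,"az":-90,"fingers":-0.9},{"dx":0.07,"dy":-0.17,"dz":0.05,"ax":0,"ay":0,"az":-90,"fingers":-0.9},{"dx":0.07,"dy":-0.17,"dz":0.05,"ax":0,"ay":0,"az":-90,"fingers":-0.9}]'
python3 -c "
from h import *
report(())"
```

```text
time: 24.82
tool_pos: [0.6163, -0.0552, 0.0812]
tcp_rot: [1.875, 2.518, -0.005]
wrist_force: [0.6, 0.1, -0.2]
width: 0.052
t 24.825 tcp sq [ -26.4 -127.2] z 0.0812 q [-0.13  0.29  1.86 -0.    0.99 -0.42] F [ 0.6  0.1 -0.2] w 0.05
X in tool [ 0.004  1.    -0.001] Y in tool [ 1.    -0.005 -0.004] zdown -1.0Traceback (most recent call last):
  File "<string>", line 3, in <module>
    report(())
    ~~~~~~^^^^
  File "h.py", line 35, in report
    return im
           ^^
UnboundLocalError: cannot access local variable 'im' where it is not associated with a value
```

Stall expected at TCP y ≈ −107.4 (dx ≈ 19.8 mm).

```bash
python3 -m inch '[{"dx":0,"dy":0,"dz":0.05,"ax":0,"ay":0,"az":0,"fingers":-0.9},{"dx":0,"dy":0,"dz":0.07,"ax":0,"ay":0,"az":0,"fingers":-0.9},{"dx":0.008,"dy":0,"dz":0.07,"ax":0,"ay":0,"az":0,"fingers":-0.9},{"dx":0.014,"dy":0,"dz":0.07,"ax":0,"ay":0,"az":0,"fingers":-0.9},{"dx":0.017,"dy":0,"dz":0.07,"ax":0,"ay":0,"az":0,"fingers":-0.9},{"dx":0.0185,"dy":0,"dz":0.07,"ax":0,"ay":0,"az":0,"fingers":-0.9},{"dx":0.0195,"dy":0,"dz":0.07,"ax":0,"ay":0,"az":0,"fingers":-0.9},{"dx":0.02,"dy":0,"dz":0.07,"ax":0,"ay":0,"az":0,"fingers":-0.9},{"dx":0.02,"dy":0,"dz":0.07,"ax":0,"ay":0,"az":0,"fingers":-0.9}]'
python3 -m inch '[{"dx":0.0005,"dy":0,"dz":0,"ax":0,"ay":0,"az":0,"fingers":-0.9},{"dx":0.001,"dy":0,"dz":0,"ax":0,"ay":0,"az":0,"fingers":-0.9}]'
python3 -c "
from h import *
print(insq(bot.read_state()['tool_pos']*1000))"
```

```text
time: 25.95
tool_pos: [0.6107, -0.0364, 0.0112]
tcp_rot: [1.875, 2.518, -0.005]
wrist_force: [0.1, -0.0, 1.2]
width: 0.053
time: 26.2
tool_pos: [0.611, -0.0361, 0.0113]
tcp_rot: [1.874, 2.516, -0.005]
wrist_force: [1.4, -3.7, -0.1]
width: 0.05
[ -25.87684046 -107.45157536]
```

Same stall as before: the end is home. Withdraw, check, hand in.

```bash
python3 -m inch '[{"dx":-0.01,"dy":0,"dz":0,"ax":0,"ay":0,"az":0,"fingers":-0.9},{"dx":-0.03,"dy":0,"dz":0,"ax":0,"ay":0,"az":0,"fingers":-0.9},{"dx":-0.04,"dy":0,"dz":-0.06,"ax":0,"ay":0,"az":0,"fingers":-0.9},{"dx":-0.1,"dy":0,"dz":-0.1,"ax":0,"ay":0,"az":0,"fingers":-0.9},{"dx":-0.16,"dy":0,"dz":-0.1,"ax":0,"ay":0,"az":0,"fingers":-0.9},{"dx":-0.16,"dy":0,"dz":-0.1,"ax":0,"ay":0,"az":0,"fingers":-0.9},{"dx":-0.16,"dy":0,"dz":-0.1,"ax":0,"ay":0,"az":0,"fingers":-0.9}]'
python3 -c "
from h import *
im=report(('side','top'))
cv2.imwrite('pics/t8.png',im[140:230,185:275].repeat(6,0).repeat(6,1))"
```

```text
time: 27.08
tool_pos: [0.6561, -0.1902, 0.1115]
tcp_rot: [1.878, 2.515, -0.005]
wrist_force: [-0.1, 0.9, -0.8]
width: 0.051
t 27.075 tcp sq [ -27.5 -268. ] z 0.1115 q [-0.32  0.37  1.7  -0.    1.07 -0.6 ] F [-0.1  0.9 -0.8] w 0.05
X in tool [ 0.007  1.    -0.001] Y in tool [ 1.    -0.007 -0.004] zdown -1.0
side block sq [-25.5 -46.9] size [57.2 98.8] yaw rel 0.5
top block sq [-28.5 -48. ] size [54.9 96. ] yaw rel -0.0
```

View pics/t8.png

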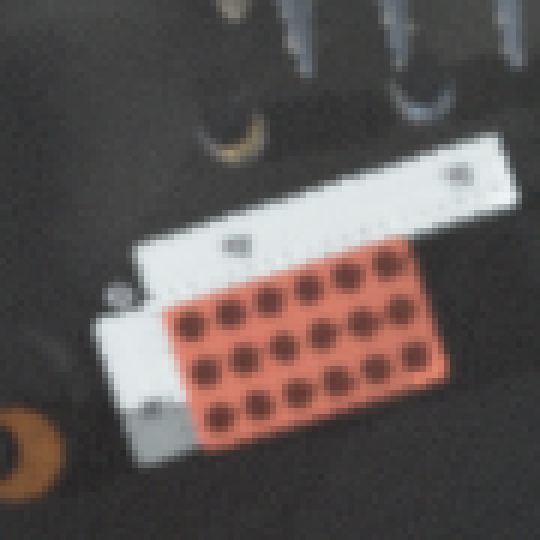

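The top view shows the block's long side along the long arm (about (165,310) to (410,240)) and its left end against the short arm, with no dark gap at either.

```bash
python3 -c "
from workcell import bot
print(bot.finish_job())"
```

```text
the job is handed in; nothing more can be done
None
```

The tube block is in the inside corner of the locating square, with one long side along the long arm and one end against the short arm. I handed the job in at about 27 s of the 48 s limit.

I only pushed it, flat on the bench, with the fingertips about 10 mm up. The order was toward the long arm, along it, against the long arm, against the short arm, then a light nudge on each face to confirm. The highest wrist force I read was about 7 N.

- **Contact:** pushing toward the long arm stalled at the same tool position both times (within 0.1 mm). Pushing toward the short arm also stalled at the same position both times.
- **Top camera:** it put the block at (-28.5, -48.0) mm in the square's frame, turned 0.0°, against the seat at (-28, -48) mm. No gap shows in the last picture.
- **Side camera:** it read (-25.5, -46.9) mm, turned 0.5°. That disagrees with the top camera by 1 to 3 mm. Its x readings ran about 2 to 3 mm high throughout, so I put this down to calibration and a coarse fit.
- **Bystanders:** before the last short nudge, both vials, the dropper bottle, the cork and the beaker measured within about 3 mm of their first readings. That is within the measuring noise. I did not measure them again afterwards, and the last picture shows only the vials and part of the dropper bottle, all looking unmoved.

One early move command was refused because its rows lacked required keys. Nothing moved, and I sent it again correctly.

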